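# Raise the recipe stand until it locks

## Task

Raise the telescoping recipe stand: take it by the wooden card clip on top and pull it straight up until the spring button clicks out through the window in its tube, then let go, leaving it locked at full height. Leave the kitchen-roll holder, the similar upright with a round knob, standing where it is.

Things in the scene. Friction and masses are not known exactly. Their poses are not given: they have to be found in the camera images.
- clip_grip (a point): Middle of the recipe stand's wooden clip block, moving with the mast: 44 mm wide (y), 18 mm deep (x), from 16 mm below to 14 mm above this point, thin steel card lips to 30 mm above. Grip it across the 44 mm. -x is the stand's front, facing the robot within 40 degrees; z up. 180 mm above the worktop with the mast down, then 4 mm of free space between block and the 32 mm square black collar.
- mast (a joint): Pull-out of the mast, m: 0 down, starts at 0 to 0.03. Slides straight up with 3 to 6 N, stays where left. The button clicks out at about 0.088; hard stop at 0.094. The stand: round wooden foot 110 mm across, stuck fast to the worktop, and an upright 26 mm square aluminium tube, its top 160 mm above the worktop.
- lock_button (a joint): Steel spring button, 8 mm across, low on the mast: 0 held in by the tube wall, hidden; 0.007 fully out through the window (10 mm wide, 16 mm high, near the top of the tube's front face), 4 mm proud, keeping the mast from going down. Pops out by itself, m.
- roll_holder: Bare kitchen-roll holder, loose: the same 110 mm round wooden foot, a plain round 18 mm metal post and a 40 mm round wooden knob, 208 mm high in all, no clip and no collar. Origin at the centre of its underside.

How it is judged:
At the end, for the whole second after the job is handed in: The mast is out by more than 83 mm of its 94 mm and at rest, the lock button stands out through the window by more than 5 of its 7 mm, and the kitchen-roll holder stands upright (within 10 degrees) within 30 mm of where it was (value of joint mast above 0.083 m and value of joint lock_button above 0.005 m and velocity of joint mast between -0.02 and 0.02 m/s and distance of roll_holder from where it was at the start of the episode below 0.03 m and angle between roll_holder's own z axis and vertical below 0.17 rad); the robot touches nothing.
It fails at once if the kitchen-roll holder is knocked: moved by 30 mm or more, or tipped by 10 degrees or more (distance of roll_holder from where it was at the start of the episode above 0.03 m or angle between roll_holder's own z axis and vertical above 0.17 rad).
It also fails if it takes over 26 s, if anything falls off the work surface, if the arm or the gripper's body presses on something with over 40 N, if the wrist force passes 120 N, or if a joint passes its speed limit or range.

## Robot

A 6-joint arm with a two-finger parallel gripper is mounted at the origin on a cart in front of the work surface, level with it; the furniture and walls round the work are solid. World frame = base frame: x ahead of the robot, y to its left, z up, the work surface at z = 0. Lengths are in m, angles in rad, forces in N, time in s.
With the tool pointing down it reaches from about 0.4 to 0.825 m from the base axis. Payload 7 kg.
Tool frame: the origin (TCP) lies at the very end of the fingers, on their centre line; the grasp point (between the pads) lies arm.hold_point_z behind it (arm.hold_point_z is the distance from the TCP to the grasp point, in m); z points along the fingers, y is the line along which they close (so a half turn about z gives the same grasp; the last joint's range is limited). The gripper opens to 88 mm and grips with 3 to 60 N. Pads are 19 mm wide; open, the fingers measure 130 mm over their backs; the gripper's body (78 mm by 193 mm) begins 47 mm behind the grasp point.
Start: joints at [0.288, 0.359, 0.012, 0, -1.224, -0.288], TCP at [0.675, -0, 0.227] pointing down, gripper open.
Joint ranges: [-3.07, 3.07], [-1.43, 2.12], [-1.02, 1.25], [-3.03, 1.67], [-3.05, -0], [-3.03, 3.03]. Speed limits (rad/s): [2.39, 2.39, 3.01, 3.14, 3.14, 3.14].

## Interface

Orientations are given as [roll, pitch, yaw] about the fixed x, y, z axes, in that order (R = Rz(yaw) Ry(pitch) Rx(roll)).
In Python, from station import arm, ticket, grab_frame, camera_params gives the robot as it stands (arm), with the cameras as plain functions and the job (ticket).
- The arm moves only by the tool nudge_tcp, called after ">>>" as name(argument=value, ...), one argument or row to a line, values as JSON. Schema: {"type":"object","properties":{"offsets":{"type":"array","items":{"type":"array","items":{"type":"number"},"minItems":5,"maxItems":5},"minItems":1,"maxItems":20},"grip_n":{"type":"number"},"only":{"type":"string"},"quiet":{"type":"boolean"},"lines":{"type":"string"}},"required":["offsets"],"additionalProperties":false}. offsets is a list of rows, 1 to 20 of them, each of 5 numbers: the finger opening in m, then dx, dy, dz in normalised numbers (1 is 250 mm), then a turn about the tool's z in shares of 180 degrees (1.0 is 180 degrees); each row is the pose to reach, as a shift and turn from the pose commanded when the call began, along the tool's axes at that moment; what a row does not reach only later rows make up. A row lasts 1/12 s, in which the tool goes at most 0.0417 m and 0.125 rad, less where a joint would pass 70% of its speed; a pose out of reach is approached as far as the arm can. The fingers move at their own pace and stop on an object; grip_n is the grip in N (left out, the last holds). Time passes only in rows, so rows that do not move let the fingers close. The tool returns the time, the measured TCP pose, the force, the opening and the grip force at its end. only (a regular expression) keeps the lines of the reply that match it, lines (a string "A,B") keeps lines A to B, and quiet returns only ok. Shift and turn numbers lie between -1 and 1, and a call with a number outside is refused. Input that does not fit is refused with a message, and nothing moves.
- arm.get_state(): the state, without advancing time (a new reading comes with each control period).
- grab_frame(name): name is "scene" or "side" or "wrist"; returns the picture (420x560x3 uint8, red, green, blue); there is no depth.
- camera_params(name): a dict with "fx", "fy", "cx", "cy" (pixels), "D" ([k1, k2, p1, p2, k3] as OpenCV has them; the pictures are not rectified), "T" (4x4, takes a point from camera to world coordinates); the wrist camera has in their place "hand_eye" (4x4, takes a point from camera to tool coordinates, whose origin is the TCP and whose axes are the flange's). Camera axes: x right, y down, z forward; pixel columns grow to the right and rows downward; lengths in m; the calibration is good to about 2 mm. A picture is of the moment at which its call begins: read the wrist's pose just before it. camera_params takes no time and is no camera call.
- ticket.job_done(): hands the job in; it is judged then, once.
The state is a dict: "t": time; "q": joint angles; "qd": joint speeds; "joint_efforts": joint torques, N m; "eef_pos": TCP position; "ee_rot": TCP orientation; "force": force on the tool from outside, world axes, zero at the start; "moment": the same for the moment, N m; "width": finger opening in m; "gripper_force": force on a finger pad.
Only numpy, scipy, OpenCV 4.12 (cv2) and the standard library are available. Lean on these libraries where they do the work, as an engineer would, in place of code of your own. Each camera call takes 0.05 s, during which the arm holds its last target. There are 200 camera calls.

## Working session

There is one attempt and no reset: what is moved stays moved. The work goes in short steps, Python scripts to look and compute and a tool call to move; the robot and the scene stay as the last step left them, time stands still between calls to the robot, and variables do not carry over. Pictures are saved under pics/ and viewed, at most 10 in all, crops included, and the job is handed in when it is done.

```bash
mkdir -p pics; ls
```

Run:
```python
from station import arm, ticket, grab_frame, camera_params
import cv2,numpy as np
s=arm.get_state();print(s['t'],s['eef_pos'],s['ee_rot'],arm.hold_point_z)
a=[]
for n in("scene","side","wrist"):
    f=grab_frame(n);cv2.imwrite(f"pics/{n}0.png",f[...,::-1]);p=camera_params(n);print(n,{k:np.round(v,4).tolist() for k,v in p.items()})
```

```text
pics
station.py
0.0 [ 6.74521565e-01 -4.09735353e-05  2.25626217e-01] [ 3.13995612e+00 -1.32695373e-04 -1.57093431e+00] 0.0188
scene {'fx': 389.9671, 'fy': 389.9671, 'cx': 278.1549, 'cy': 207.5896, 'D': [0.0049, 0.0, 0.0, 0.0, 0.0], 'T': [[0.7579, -0.4962, 0.4235, 0.1398], [-0.6523, -0.5839, 0.4833, -0.4082], [0.0075, -0.6426, -0.7662, 0.7866], [0.0, 0.0, 0.0, 1.0]]}
side {'fx': 383.0127, 'fy': 383.0127, 'cx': 275.4721, 'cy': 207.354, 'D': [-0.0249, 0.0, 0.0, 0.0, 0.0], 'T': [[0.8416, -0.2892, 0.4562, 0.1322], [-0.5398, -0.4214, 0.7287, -0.612], [-0.0185, -0.8595, -0.5107, 0.5761], [0.0, 0.0, 0.0, 1.0]]}
wrist {'fx': 367.8835, 'fy': 367.8835, 'cx': 284.4414, 'cy': 208.8966, 'D': [-0.0228, 0.0, 0.0, 0.0, 0.0], 'hand_eye': [[0.001, -0.9542, -0.2991, 0.0813], [1.0, 0.001, 0.0002, 0.0003], [0.0001, -0.2991, 0.9542, -0.1569], [0.0, 0.0, 0.0, 1.0]]}
```

View pics/scene0.png

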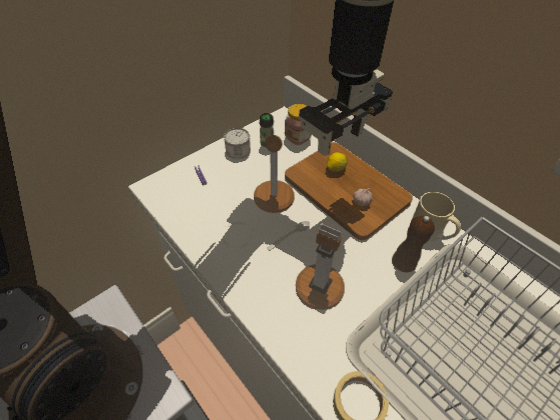

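View pics/side0.png

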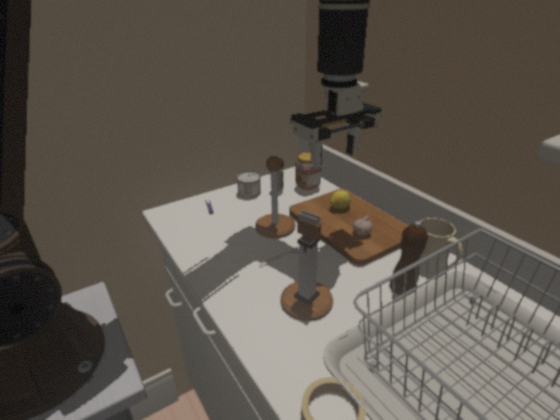

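The recipe stand's clip is at about (329,238) in scene and (309,230) in side. The roll holder's knob is at about (273,144) and (275,163). I'll enlarge the clip in both views.

Run:
```python
import cv2,numpy as np
a=cv2.imread('pics/scene0.png')[215:310,285:365];b=cv2.imread('pics/side0.png')[205:320,270:350]
b=b[:95]
o=np.hstack([cv2.resize(x,None,fx=5,fy=5,interpolation=cv2.INTER_CUBIC) for x in(a,b)])
cv2.imwrite('pics/crop0.png',cv2.convertScaleAbs(o,alpha=1.5))
```

```text
(no output)
```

View pics/crop0.png

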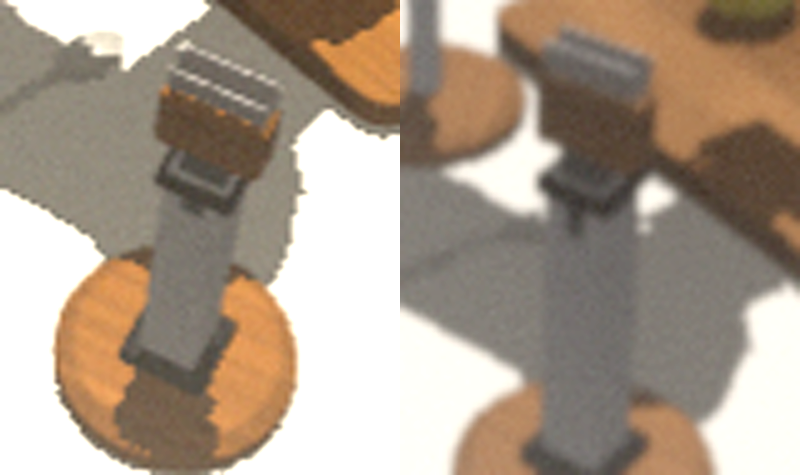

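Create h.py:
```python
from station import arm, ticket, grab_frame, camera_params
import cv2,numpy as np
def ray(n,px,T=None):
    p=camera_params(n);K=np.array([[p['fx'],0,p['cx']],[0,p['fy'],p['cy']],[0,0,1]])
    u=cv2.undistortPoints(np.array([[px]],float),K,np.array(p['D']))[0,0]
    T=np.array(p['T']) if T is None else T
    d=T[:3,:3]@[*u,1];return T[:3,3],d/np.linalg.norm(d)
def tri(*rays):
    A=sum(np.eye(3)-np.outer(d,d) for o,d in rays);b=sum((np.eye(3)-np.outer(d,d))@o for o,d in rays)
    x=np.linalg.solve(A,b);return x,max(np.linalg.norm((np.eye(3)-np.outer(d,d))@(x-o)) for o,d in rays)
def plane(r,z): o,d=r;return o+d*(z-o[2])/d[2]
```

Run:
```python
from h import *
np.set_printoptions(precision=4,suppress=True)
P=dict(TL=((317,232.6),(298.2,220)),TR=((340.6,239.4),(321,225)),BL=((316.4,242.6),(298.6,232.6)),BR=((338,250.6),(319,240.6)),LBL=((321.6,224),(303,211)),LBR=((340.6,231.4),(320,218.6)),knob=((273.5,144.5),(275,163.5)))
R={}
for k,(a,b) in P.items():
    x,e=tri(ray('scene',a),ray('side',b));R[k]=x;print(k,x,e)
print('mean face',(R['TL']+R['TR']+R['BL']+R['BR'])/4)
for a,b in(('TL','TR'),('BL','BR'),('LBL','LBR')):
    d=R[b]-R[a];print(a,np.linalg.norm(d[:2]),np.degrees(np.arctan2(d[1],d[0])))
# feet: wood mask ellipse -> plane
for n,boxes in(('scene',((285,255,355,310),(245,175,300,215))),('side',((270,275,345,320),(250,212,300,240)))):
    im=cv2.imread(f'pics/{n}0.png');h=cv2.cvtColor(im,cv2.COLOR_BGR2HSV)
    for x0,y0,x1,y1 in boxes:
        m=np.zeros(im.shape[:2],np.uint8);m[y0:y1,x0:x1]=((h[...,1]>110)&(h[...,0]<25))[y0:y1,x0:x1]*255
        c=max(cv2.findContours(m,0,1)[0],key=cv2.contourArea);e=cv2.fitEllipse(cv2.convexHull(c))
        print(n,e,plane(ray(n,e[0]),.012))
```

```text
TL [ 0.4838 -0.1281  0.1932] 0.00032261284787038003
TR [ 0.5041 -0.1694  0.197 ] 0.0004915507949210747
BL [ 0.481  -0.1329  0.1685] 0.0008500076298915517
BR [ 0.5001 -0.1714  0.1657] 3.774011213258371e-05
LBL [ 0.496  -0.1261  0.2076] 0.00024703015445418536
LBR [ 0.5119 -0.1588  0.203 ] 0.0012001177391786572
knob [0.5904 0.1218 0.1868] 0.0023233111689238634
mean face [ 0.4923 -0.1504  0.1811]
TL 0.0460456186653825 -63.79217172160034
BL 0.04297923856079789 -63.613785776229804
LBL 0.03638427690319819 -64.06626725416417
scene ((333.6506652832031, 288.260009765625), (18.09397315979004, 36.218414306640625), 5.817080497741699) [ 0.5096 -0.1755  0.012 ]
scene ((280.44805908203125, 196.22982788085938), (24.53428840637207, 29.953271865844727), 9.63436508178711) [0.5983 0.1063 0.012 ]
side ((321.1796875, 300.0516052246094), (17.240970611572266, 28.423547744750977), 0.4095412790775299) [ 0.5128 -0.1725  0.012 ]
side ((283.7909240722656, 225.1494903564453), (17.408220291137695, 19.816055297851562), 36.08200454711914) [0.6041 0.1019 0.012 ]
```

Geometry is consistent: block width is 43–46 mm, the lips top out at about 0.207, and the front is yawed about 26°. The clip centre is near (0.500, -0.146, 0.181). I'll move above it and check with the wrist camera.

Careful with the scale: shifts go in shares of 250 mm and turns go in shares of 180 degrees. That gives: 0.174 m is 0.696, 0.146 m is 0.584, 1.11 rad is 0.3533.

>>> nudge_tcp(
  offsets=[
    [0.088,0,0,-0.12,0.0318],
    [0.088,0.12,0.14,-0.2,0.0637],
    [0.088,0.24,0.28,-0.2,0.1019],
    [0.088,0.36,0.42,-0.2,0.1401],
    [0.088,0.48,0.56,-0.2,0.1783],
    [0.088,0.54,0.64,-0.2,0.2165],
    [0.088,0.584,0.696,-0.2,0.2546],
    [0.088,0.584,0.696,-0.2,0.2928],
    [0.088,0.584,0.696,-0.2,0.331],
    [0.088,0.584,0.696,-0.2,0.3533],
    [0.088,0.584,0.696,-0.2,0.3533],
    [0.088,0.584,0.696,-0.2,0.3533],
    [0.088,0.584,0.696,-0.2,0.3533],
  ],
  grip_n=30,
)

```text
t: 1.23
eef_pos: [0.501, -0.1459, 0.2764]
ee_rot: [3.141, -0.0, -2.678]
force: [0.3, 0.0, 0.0]
width: 0.0877
gripper_force: 0.0
```

Run:
```python
from h import *
s=arm.get_state();print(list(s['eef_pos']),list(s['ee_rot']),s['t'])
f=grab_frame('wrist');cv2.imwrite('pics/w1.png',f[...,::-1])
```

```text
[np.float64(0.5009645059930393), np.float64(-0.14592252682962542), np.float64(0.276414868626636)] [np.float64(3.141432430510681), np.float64(-0.0002567228255396792), np.float64(-2.678096032463698)] 1.2333
```

View pics/w1.png

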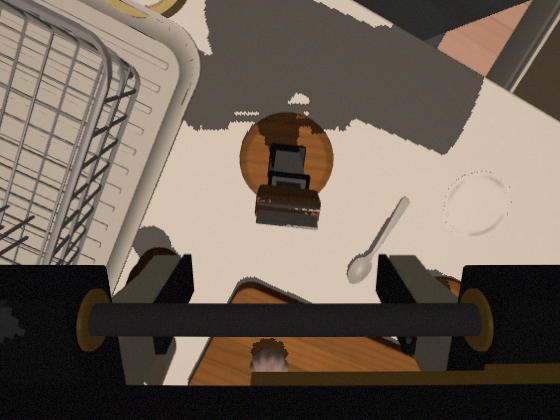

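The stand is centred in the wrist view at about (288,205), and the block's edges look nearly level. I'll enlarge it to check yaw and centring.

Run:
```python
import cv2
a=cv2.imread('pics/w1.png')[135:235,235:340]
cv2.imwrite('pics/w1c.png',cv2.convertScaleAbs(cv2.resize(a,None,fx=6,fy=6,interpolation=cv2.INTER_CUBIC)[:600],alpha=1.8))
```

```text
(no output)
```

View pics/w1c.png

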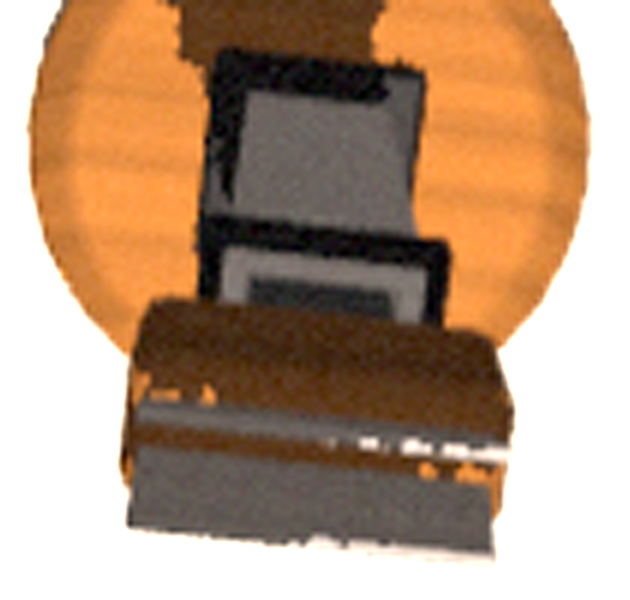

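Run:
```python
from h import *
from scipy.spatial.transform import Rotation as Ro
np.set_printoptions(precision=4,suppress=True)
p=np.array([0.50096,-0.14592,0.27641]);T=np.eye(4);T[:3,:3]=Ro.from_euler('xyz',[3.14143,-.00026,-2.6781]).as_matrix();T[:3,3]=p
W=T@np.array(camera_params('wrist')['hand_eye'])
r=lambda x,y:ray('wrist',(235+x/6,135+y/6),W)
for n,a,b,z in(('botfront',(150,300),(495,338),.165),('lipback',(128,527),(493,556),.21),('lipfront',(137,403),(510,450),.21),('collar',(200,212),(450,243),.16),('basecollar',(218,50),(425,72),.02),('tubetopfront',(225,245),(428,268),.16)):
    A,B=plane(r(*a),z),plane(r(*b),z);d=B-A;print(n,A,B,np.linalg.norm(d),np.degrees(np.arctan2(d[1],d[0])),(A+B)/2)
# heights: wrist + scene + side triangulation
for n,w,s,d in(('lipbackmid(R?)',(128,527),(321.6,224),(303,211)),('lipback2',(493,556),(340.6,231.4),(320,218.6)),('botL',(150,300),(316.4,242.6),(298.6,232.6)),('botR',(495,338),(338,250.6),(319,240.6))):
  for n2,ww in((n,w),):
    best=[tri(r(*ww),ray('scene',s),ray('side',d))]
    print(n2,best)
# swapped left/right
for n,w,s,d in(('lipL',(493,556),(321.6,224),(303,211)),('lipR',(128,527),(340.6,231.4),(320,218.6)),('botL',(495,338),(316.4,242.6),(298.6,232.6)),('botR',(150,300),(338,250.6),(319,240.6))):
    print(n,tri(r(*w),ray('scene',s),ray('side',d)))
```

```text
botfront [ 0.4945 -0.1694  0.165 ] [ 0.4795 -0.1286  0.165 ] 0.043484345684919164 110.14532958806284 [ 0.487 -0.149  0.165]
lipback [ 0.507  -0.1629  0.21  ] [ 0.4924 -0.1263  0.21  ] 0.03939333350713254 111.78563548108467 [ 0.4997 -0.1446  0.21  ]
lipfront [ 0.494 -0.168  0.21 ] [ 0.481  -0.1303  0.21  ] 0.039813210693635914 109.11221654568568 [ 0.4875 -0.1492  0.21  ]
collar [ 0.4827 -0.1684  0.16  ] [ 0.4721 -0.1385  0.16  ] 0.03174555330394061 109.43075596267649 [ 0.4774 -0.1534  0.16  ]
basecollar [ 0.4817 -0.1717  0.02  ] [ 0.4681 -0.1354  0.02  ] 0.03878015171828336 110.58198846435869 [ 0.4749 -0.1535  0.02  ]
tubetopfront [ 0.4851 -0.1637  0.16  ] [ 0.4762 -0.1395  0.16  ] 0.02584623969640417 110.01925156985237 [ 0.4807 -0.1516  0.16  ]
lipbackmid(R?) [(array([ 0.4849, -0.1518,  0.2323]), np.float64(0.018966945158607827))]
lipback2 [(array([ 0.5122, -0.1415,  0.1934]), np.float64(0.02454096463318217))]
botL [(array([ 0.4728, -0.1568,  0.1925]), np.float64(0.020130286287191396))]
botR [(array([ 0.4995, -0.151 ,  0.1547]), np.float64(0.030384071770051892))]
lipL (array([ 0.4943, -0.1267,  0.2087]), np.float64(0.0016894388795794333))
lipR (array([ 0.5088, -0.1619,  0.2065]), np.float64(0.001978538309604391))
botL (array([ 0.4809, -0.131 ,  0.1674]), np.float64(0.0026892495533008334))
botR (array([ 0.4974, -0.1714,  0.1669]), np.float64(0.003835553774613126))
```

The wrist rays put the clip centre at about (0.496, -0.147), the grip height at about 0.181, and the close axis at 110° (so a further +0.11 rad turn). Moving down and closing.

To row units: 0.11 m is 0.44, 0.005 m is 0.02, 0.11 rad is 0.035.

>>> nudge_tcp(
  offsets=[
    [0.088,0.02,0.004,0.04,0.035],
    [0.088,0.02,0.004,0.12,0.035],
    [0.088,0.02,0.004,0.22,0.035],
    [0.088,0.02,0.004,0.32,0.035],
    [0.088,0.02,0.004,0.4,0.035],
    [0.088,0.02,0.004,0.44,0.035],
    [0.088,0.02,0.004,0.44,0.035],
    [0.088,0.02,0.004,0.44,0.035],
  ],
  grip_n=30,
)

```text
t: 1.95
eef_pos: [0.4964, -0.1474, 0.1669]
ee_rot: [-3.141, -0.001, -2.79]
force: [0.3, 0.0, 0.2]
width: 0.0874
gripper_force: 0.0
```

>>> nudge_tcp(
  offsets=[
    [0.03,0,0,0,0],
    [0.03,0,0,0,0],
    [0.03,0,0,0,0],
    [0.03,0,0,0,0],
    [0.03,0,0,0,0],
    [0.03,0,0,0,0],
    [0.03,0,0,0,0],
    [0.03,0,0,0,0],
    [0.03,0,0,0,0],
    [0.03,0,0,0,0],
  ],
  grip_n=30,
)

```text
t: 2.78
eef_pos: [0.4958, -0.1468, 0.1664]
ee_rot: [3.141, -0.0, -2.791]
force: [-1.1, 5.4, 1.3]
width: 0.0437
gripper_force: 30.0
```

To row units: -0.09 m is -0.36, -0.088 m is -0.352.

>>> nudge_tcp(
  offsets=[
    [0.03,0,0.002,-0.016,0],
    [0.03,0,0.002,-0.048,0],
    [0.03,0,0.002,-0.08,0],
    [0.03,0,0.002,-0.112,0],
    [0.03,0,0.002,-0.144,0],
    [0.03,0,0.002,-0.176,0],
    [0.03,0,0.002,-0.208,0],
    [0.03,0,0.002,-0.24,0],
    [0.03,0,0.002,-0.268,0],
    [0.03,0,0.002,-0.292,0],
    [0.03,0,0.002,-0.312,0],
    [0.03,0,0.002,-0.328,0],
    [0.03,0,0.002,-0.34,0],
    [0.03,0,0.002,-0.348,0],
    [0.03,0,0.002,-0.352,0],
    [0.03,0,0.002,-0.356,0],
    [0.03,0,0.002,-0.36,0],
    [0.03,0,0.002,-0.36,0],
  ],
)

```text
t: 4.28
eef_pos: [0.4958, -0.1468, 0.2561]
ee_rot: [3.141, -0.001, -2.791]
force: [1.6, 4.2, -6.8]
width: 0.0436
gripper_force: 30.0
```

Run:
```python
from h import *
a=grab_frame('scene')[170:310,270:370];b=grab_frame('side')[165:305,260:360]
o=np.hstack([cv2.resize(x,None,fx=4,fy=4,interpolation=cv2.INTER_CUBIC) for x in(a,b)])
cv2.imwrite('pics/up2.png',cv2.convertScaleAbs(o[...,::-1],alpha=1.5))
```

```text
(no output)
```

View pics/up2.png

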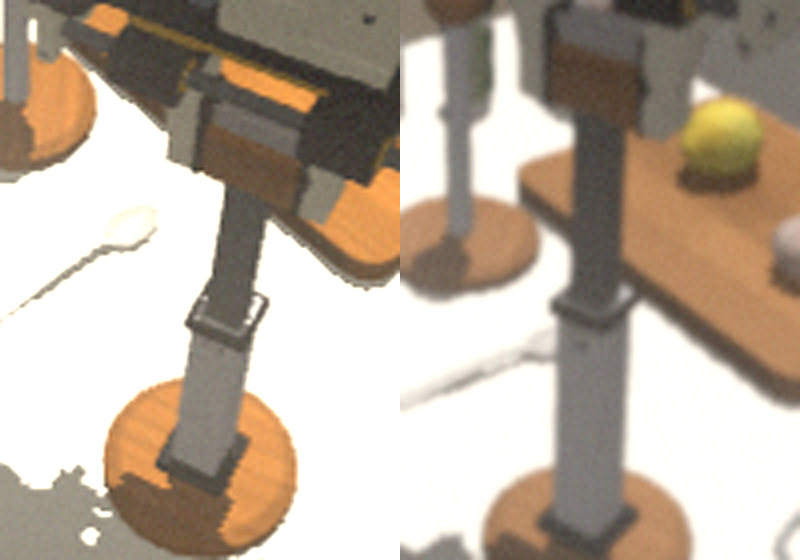

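The mast is out by about 90 mm, and the dark window near the top of the tube (side crop, about (578,345)) now looks filled. I'll pull slightly further, then press down lightly to feel for the lock.

To row units: -0.002 m is -0.008, -0.001 m is -0.004.

>>> nudge_tcp(
  offsets=[
    [0.03,0,0,-0.004,0],
    [0.03,0,0,-0.008,0],
    [0.03,0,0,-0.008,0],
    [0.03,0,0,-0.008,0],
  ],
)

```text
t: 4.72
eef_pos: [0.4957, -0.1467, 0.2562]
ee_rot: [3.14, -0.002, -2.791]
force: [7.5, 1.7, -22.8]
width: 0.0439
gripper_force: 30.0
```

>>> nudge_tcp(
  offsets=[
    [0.03,0,0,0.004,0],
    [0.03,0,0,0.008,0],
    [0.03,0,0,0.016,0],
    [0.03,0,0,0.016,0],
    [0.03,0,0,0.016,0],
  ],
)

```text
t: 5.13
eef_pos: [0.4958, -0.1468, 0.2552]
ee_rot: [-3.142, 0.0, -2.791]
force: [-0.1, 5.2, -4.0]
width: 0.0439
gripper_force: 30.0
```

>>> nudge_tcp(
  offsets=[
    [0.03,0,0,0.004,0],
    [0.03,0,0,0.008,0],
    [0.03,0,0,0.008,0],
    [0.03,0,0,0.008,0],
  ],
)

```text
t: 5.47
eef_pos: [0.4958, -0.1468, 0.2538]
ee_rot: [-3.141, 0.001, -2.791]
force: [-1.1, 5.8, -1.1]
width: 0.0438
gripper_force: 30.0
```

The hard stop is at TCP z 0.2562, so the mast went past 0.088. I'll press down to the button.

To row units: 0.003 m is 0.012, 0.002 m is 0.008.

>>> nudge_tcp(
  offsets=[
    [0.03,0,0,0.004,0],
    [0.03,0,0,0.008,0],
    [0.03,0,0,0.012,0],
    [0.03,0,0,0.012,0],
    [0.03,0,0,0.012,0],
  ],
)

```text
t: 5.88
eef_pos: [0.4958, -0.1468, 0.2509]
ee_rot: [-3.141, 0.001, -2.791]
force: [-1.3, 7.0, -0.4]
width: 0.044
gripper_force: 30.0
```

>>> nudge_tcp(
  offsets=[
    [0.03,0,0,0.004,0],
    [0.03,0,0,0.008,0],
    [0.03,0,0,0.008,0],
    [0.03,0,0,0.008,0],
  ],
)

```text
t: 6.22
eef_pos: [0.4958, -0.1468, 0.2494]
ee_rot: [-3.141, 0.001, -2.79]
force: [-3.0, 7.1, 3.6]
width: 0.0438
gripper_force: 30.0
```

To row units: 0.0015 m is 0.006, 0.001 m is 0.004.

>>> nudge_tcp(
  offsets=[
    [0.03,0,0,0.004,0],
    [0.03,0,0,0.006,0],
    [0.03,0,0,0.006,0],
    [0.03,0,0,0.006,0],
  ],
)

```text
t: 6.55
eef_pos: [0.4959, -0.1468, 0.2491]
ee_rot: [-3.141, 0.002, -2.79]
force: [-6.4, 8.5, 10.7]
width: 0.0437
gripper_force: 30.0
```

The mast is locked: force rises to 10.7 N with almost no motion at about 0.087. I'll ease up 3 mm, release, and retreat straight up.

To row units: -0.004 m is -0.016, -0.002 m is -0.008.

>>> nudge_tcp(
  offsets=[
    [0.03,0,0,-0.008,0],
    [0.03,0,0,-0.016,0],
    [0.03,0,0,-0.016,0],
    [0.088,0,0,-0.016,0],
    [0.088,0,0,-0.016,0],
    [0.088,0,0,-0.016,0],
    [0.088,0,0,-0.016,0],
    [0.088,0,0,-0.016,0],
    [0.088,0,0,-0.016,0],
    [0.088,0,0,-0.016,0],
    [0.088,0,0,-0.016,0],
    [0.088,0,0,-0.016,0],
  ],
)

```text
t: 7.55
eef_pos: [0.4959, -0.1469, 0.25]
ee_rot: [-3.142, -0.0, -2.791]
force: [0.9, 0.1, -0.5]
width: 0.087
gripper_force: 0.0
```

>>> nudge_tcp(
  offsets=[
    [0.088,0,0,-0.04,0],
    [0.088,0,0,-0.12,0],
    [0.088,0,0,-0.24,0],
    [0.088,0,0,-0.36,0],
    [0.088,0,0,-0.44,0],
    [0.088,0,0,-0.48,0],
    [0.088,0,0,-0.48,0],
    [0.088,0,0,-0.48,0],
  ],
)

```text
t: 8.22
eef_pos: [0.4958, -0.1467, 0.37]
ee_rot: [3.141, 0.001, -2.791]
force: [0.3, -0.0, -1.4]
width: 0.088
gripper_force: 0.0
```

Run:
```python
from h import *
A=grab_frame('scene');B=grab_frame('side')
cv2.imwrite('pics/s3.png',A[...,::-1]);cv2.imwrite('pics/d3.png',B[...,::-1])
a=A[170:310,270:370];b=B[165:305,260:360]
o=np.hstack([cv2.resize(x,None,fx=4,fy=4,interpolation=cv2.INTER_CUBIC) for x in(a,b)])
cv2.imwrite('pics/up3.png',cv2.convertScaleAbs(o[...,::-1],alpha=1.5))
```

```text
(no output)
```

View pics/up3.png

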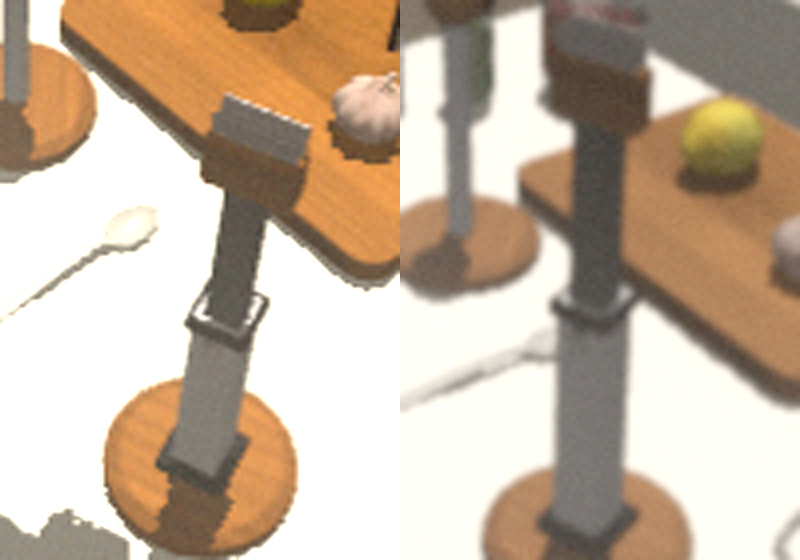

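The clip stands raised at about (255,150) in the scene crop, the gripper is clear, and the roll holder hasn't moved. The dark window spot is gone, so the button fills it.

```bash
python3 -c "
from station import arm, ticket, grab_frame, camera_params
print(ticket.job_done())"
```

```text
the job is handed in; nothing more can be done
None
```

The recipe stand is raised and released, and the job is handed in at about 8 s; no verdict came back. The mast is out about 87 mm or more, and the lock held when I pressed down with about 11 N. The robot never went near the kitchen-roll holder, and it looks unmoved.

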